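Shim a rocking bead chest and prove it firm with a fingertip

ROBOT

A 6-joint arm with a two-finger parallel gripper is mounted at the origin on the work surface; the furniture and walls round the work are solid. World frame = base frame: x ahead of the robot, y to its left, z up, the work surface at z = 0. Lengths are in m, angles in rad, forces in N, time in s.
With the tool pointing down it reaches from about 0.35 to 0.875 m from the base axis. Payload 4.2 kg.
Tool frame: the origin (TCP) lies at the very end of the fingers, on their centre line; the grasp point (between the pads) lies 19 mm behind it; z points along the fingers, y is the line along which they close (so a half turn about z gives the same grasp; the last joint's range is limited). The gripper opens to 87 mm and grips with 3 to 60 N. Pads are 19 mm wide; open, the fingers measure 117 mm over their backs; the gripper's body (75 mm by 190 mm) begins 51 mm behind the grasp point.
Start: joints at [1.444, 0.385, 0.008, 0, -1.194, -0.259], TCP at [0.235, 0.579, 0.223] pointing down, gripper open.
Joint ranges: [-3.14, 3.14], [-1.21, 2.06], [-1.07, 1.41], [-3.16, 2.05], [-2.99, -0.16], [-3.1, 3.1]. Speed limits (rad/s): [2.79, 2.79, 3.14, 3.14, 3.14, 3.14].

INTERFACE

Orientations are given as a unit quaternion [w, x, y, z].
In Python, from plant import r gives the robot as it stands.
- The arm moves only by the tool arm_command, never from a script. Its argument "moves" is a list that holds one entry, the list of rows, each a list of 5 numbers: the closure, from -1 (fully open) to 1 (shut), then the shift along the tool's x, y, z normalised to -1 to 1, where 1 is 200 mm, then the turn about the tool's z normalised to -1 to 1, where 1 is 45 degrees. In form: [[[jaw, tx, ty, tz, roll], ...]]. A call has 1 to 8 rows; each row is the pose to reach, as a shift and turn from the pose commanded when the call began, along the tool's axes at that moment; what a row does not reach only later rows make up. A row lasts 1/10 s, in which the tool goes at most 50 mm and 8.59 degrees, less where a joint would pass 70% of its speed; a pose out of reach is approached as far as the arm can. A call with a number of a shift or a turn outside -1 to 1 is refused whole. A call with a gripper value outside its range is refused whole. The fingers move at their own pace and stop on an object; "force" is the grip in N (left out, the last holds). Time passes only in rows, so rows that repeat a pose let the fingers close. It gives the time, the measured TCP pose, the force, the opening and the grip force at its end, in the units of the state.
- r.read_state(): the state, without advancing time (a new reading comes with each control period).
- r.snapshot(name): name is "side" or "top" or "wrist"; returns the picture (400x640x3 uint8, blue, green, red); there is no depth.
- r.calibration(name): a dict with "mtx" (3x3 intrinsics, pixels), "rvec" (rotation vector, rad) and "tvec" (3), from world to camera coordinates, as OpenCV has them. Camera axes: x right, y down, z forward; pixel columns grow to the right and rows downward; lengths in m; the calibration is good to about 2 mm. A picture is of the moment at which its call begins: read the wrist's pose just before it. calibration takes no time and is no camera call; for the wrist camera it gives the pose at the moment of the call.
- r.hand_in(): hands the job in; it is judged then, once.
Trained networks look in the newest picture that a camera, given by its name, has taken for a name from the list of things; names that differ only in an ending like _2 or _b are one class to them, and where a whole thing is asked for, a point or a joint stands for the part that bears it (a point fixed in the world has none). Each returns a list of dicts, best first, with "p" (0 to 1); they miss things now and then, are a little off and sometimes report something else, mostly with a low value. They report only what shows in the picture. A call takes as long as a camera call.
- r.spot_in(camera, name): "rect" ([left, top, right, bottom] as shares, 0 to 1, of the picture: columns of its width, rows of its height, round what is visible of it).
- r.landmark_of(camera, name): "location" ([row, column] as shares, 0 to 1, of the picture: columns of its width, rows of its height: a listed point, or the origin of a listed thing).
The state is a dict: "clock": time; "qpos": joint angles; "qvel": joint speeds; "tau": joint torques, N m; "tcp_pos": TCP position; "orientation": TCP orientation; "ft_force": force on the tool from outside, world axes, zero at the start; "torque": the same for the moment, N m; "gripper_width": opening from 0.0 (shut) to 1.0 (fully open); "grip_force": force on a finger pad.
Only numpy, scipy, OpenCV 4.12 (cv2) and the standard library are available. Lean on these libraries where they do the work, as an engineer would, in place of code of your own. Each camera call takes 0.05 s, during which the arm holds its last target. There are 200 camera calls.

TASK

The small plywood bead chest rocks, because the foot at its near-right corner (seen from the robot, drawers facing it) has lost its rubber pad, and the dishes drying on it have to stand level. Without picking anything up, push the wooden shim, thin end first, along the table in under that bare foot with your fingertips, just until the chest no longer rocks when you press that corner; do not drive it so far that it jacks the chest up, do not drag the chest out of place, and leave the dishes and everything round about undisturbed. Finish while holding a fingertip pressed firmly down on the steel plate of the top at that corner, the chest staying level under the push.

Things in the scene. Friction and masses are not known exactly. Their poses are not given: they have to be found in the camera images.
- chest: low plywood chest with four little drawers, 190 mm (x) by 260 mm (y), about 1.5 kg, loose. Origin: centre of its footprint, at table height; x points away from the drawer fronts and the robot, y left, z up. The carcass starts 18 mm above the table, the flat top is at 78 mm. Four feet, 77 mm either side of the centre in x and 112 mm in y; three have black rubber pads, the near-right one is bare.
- bare_foot (a point): the point at table height straight under the bare foot (chest x -77, y -112 mm), a round wooden stub of 21 mm with a domed end. Left alone it hangs 3 to 7 mm above the table; how much differs each time and is not told. 2 to 4 N pressed down over it rock the chest onto it, by 0.025 rad or more; it tips back when let go.
- bare_corner (a point): the point on the chest's top straight above the bare foot, in the middle of the near-right steel plate (34 mm square): 78 mm above the table, 18 mm in from both edges. Press here. A desk lamp stands behind the chest at the left: keep the arm clear of it.
- shim: pale wooden wedge, 130 mm long (x), 44 mm wide (y), 60 g, flat on the table right of the chest. Origin: centre of its underside; x points to the thin end, which faces the bare foot. 1.5 mm thick there, rising evenly to 13.5 mm at the square thick end (1 mm in 10.8 mm). It slides with under 1 N until it meets the foot; then the push rises, and past some 6 N the chest is jacked up or shoved along.
- tray: clear open tray, 64 x 162 x 29 mm, standing on the back part of the chest's top, its long side along the chest's y; origin at the centre of its underside. Leave it alone.
- dish_a: clear round dish of pale paste, 49 mm across, 17 mm high, in the right-hand cell of the tray; origin at the centre of its underside. Leave it alone.
- dish_b: the like dish in the left-hand cell of the tray. Leave it alone.
- loupe: black loupe, 34 mm across, 30 mm high, standing on the table; origin at the centre of its underside. Leave it alone.
- frost_pot: frosted screw-top pot, 50 mm across, 38 mm high, on the table; origin at the centre of its underside. Leave it alone.
- vial: small glass bottle, 24 mm across, 44 mm high, on the table; origin at the centre of its underside. Leave it alone.

How it is judged:
By the outcome, as a careful person would: the job done as asked, in the order asked, and still so for the second after the job is handed in, while the arm keeps its last pose, push and grip.
It also fails if it takes over 40 s, if anything falls off the work surface, if the arm or the gripper's body presses on something with over 40 N, if the wrist force passes 120 N, or if a joint passes its speed limit or range.

## Working session

There is one attempt and no reset: what is moved stays moved. The work goes in short steps, Python scripts to look and compute and a tool call to move; the robot and the scene stay as the last step left them, time stands still between calls to the robot, and variables do not carry over. Pictures are saved under pics/ and viewed, at most 10 in all, crops included, and the job is handed in when it is done.

Besides the shell and the picture viewer there is one more tool, called after "Emit:" as name(argument=value, ...) on one line, values as JSON. arm_command: Moves the arm, as the interface text tells. Scaled input: -1 to 1 covers 200 mm each way for a shift and 45 degrees each way for a turn. Its arguments: {"type":"object","properties":{"moves":{"type":"array","items":{"type":"array","items":{"type":"array","items":{"type":"number"}}}},"force":{"type":"number"}},"required":["moves"]}

```bash
mkdir -p pics; cat > h.py <<'E'
import numpy as np, cv2
from plant import r
def cal(c):
    k=r.calibration(c); R=cv2.Rodrigues(np.array(k["rvec"],float))[0]
    return np.array(k["mtx"],float),R,np.array(k["tvec"],float).ravel()
def ray(c,u,v,z):
    K,R,t=cal(c); d=R.T@np.linalg.inv(K)@[u,v,1]; o=-R.T@t
    return o+d*(z-o[2])/d[2]
def proj(c,p):
    K,R,t=cal(c); q=K@(R@np.array(p)+t); return q[:2]/q[2]
E
python3 - <<'E'
from h import *
Z=dict(chest=0,bare_foot=0,bare_corner=.078,shim=0,loupe=0,frost_pot=0,vial=0,tray=.078)
s=r.read_state();print(s)
for c in("top","side"):
    im=r.snapshot(c);cv2.imwrite(f"pics/{c}0.png",im)
    for n,z in Z.items():
        for d in r.landmark_of(c,n)[:1]:
            v,u=d["location"];u*=640;v*=400
            print(c,n,round(d["p"],2),round(u),round(v),ray(c,u,v,z).round(4))
E
```

```text
{'clock': 0.0, 'qpos': array([ 1.44360718e+00,  3.85522119e-01,  6.66860648e-03, -5.23563451e-04,
       -1.19398188e+00, -2.58593521e-01]), 'qvel': array([ 0.00044393,  0.00042087, -0.00015073,  0.00148243,  0.00016254,
        0.00201526]), 'tau': array([-2.94129250e-04, -3.90667963e+01,  1.87407589e+01,  4.22006607e+00,
        1.10374604e-02, -1.73522626e-04]), 'tcp_pos': array([0.23493343, 0.57853342, 0.22149348]), 'orientation': array([ 1.03330616e-03,  9.81435021e-01, -1.91792079e-01, -1.75854963e-04]), 'ft_force': array([ 0.92176938,  0.60484829, -0.21055268]), 'torque': array([-0.0697261 , -0.0427684 , -0.00414646]), 'grip_force': 0.0, 'gripper_width': 0.9999542285118675}
top chest 0.74 272 195 [0.5824 0.1511 0.    ]
top bare_foot 0.62 345 240 [ 0.4627 -0.0437  0.    ]
top shim 0.89 348 237 [ 0.4703 -0.0506  0.    ]
top loupe 0.65 397 176 [ 0.6341 -0.1862  0.    ]
top frost_pot 0.73 435 217 [ 0.5223 -0.2872  0.    ]
top vial 0.5 419 241 [ 0.4583 -0.2422  0.    ]
top tray 0.61 259 175 [0.6256 0.1749 0.078 ]
side chest 0.76 295 277 [0.5712 0.1531 0.    ]
side bare_foot 0.9 351 256 [0.4757 0.0534 0.    ]
side bare_corner 0.69 353 235 [0.4732 0.062  0.078 ]
side shim 0.58 365 229 [ 0.4701 -0.0398  0.    ]
side loupe 0.63 321 180 [ 0.6362 -0.1859  0.    ]
side frost_pot 0.79 370 168 [ 0.5233 -0.2847  0.    ]
side vial 0.71 249 270 [0.675  0.1675 0.    ]
```

View pics/top0.png

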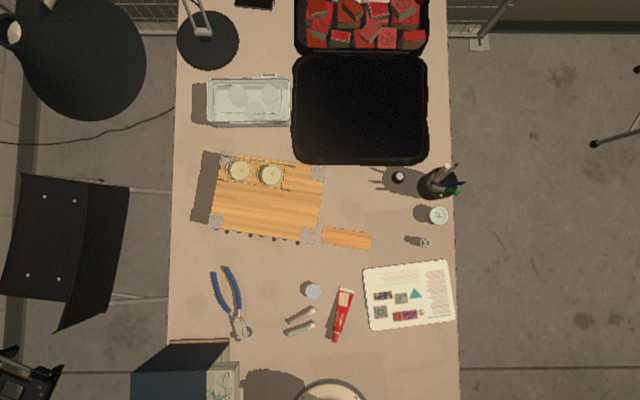

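View pics/side0.png

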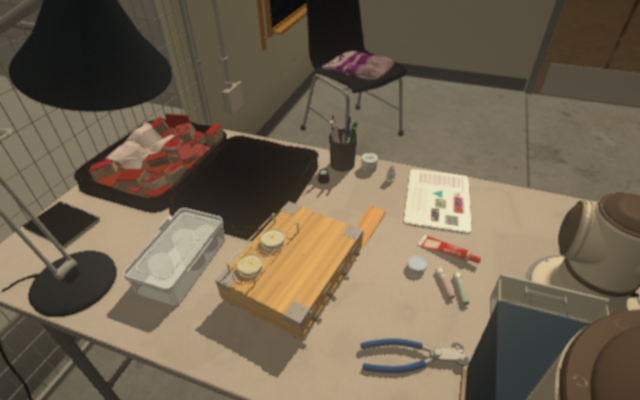

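The chest is turned slightly. Its bare-corner plate is near (308,236) in the top view, and the shim runs from (321,235) at the thin end to (371,241) at the thick end. I'll bring the arm over high and shut the fingers on the way.

Emit:
arm_command(moves=[[[1, 0.79, 0.94, -0.3, 0], [1, 0.79, 0.94, -0.3, 0], [1, 0.79, 0.94, -0.3, 0], [1, 0.79, 0.94, -0.3, 0], [1, 0.79, 0.94, -0.3, 0], [1, 0.79, 0.94, -0.3, 0], [1, 0.79, 0.94, -0.3, 0]]], force=20)

```text
clock: 1.6
tcp_pos: [0.3112, 0.3447, 0.2835]
orientation: [-0.001, 0.981, -0.193, 0.0]
ft_force: [0.3, 0.9, 0.3]
gripper_width: 0.45
grip_force: 0.0
```

Emit:
arm_command(moves=[[[1, 0.79, 0.94, 0, 0], [1, 0.79, 0.94, 0, 0], [1, 0.79, 0.94, 0, 0], [1, 0.79, 0.94, 0, 0], [1, 0.79, 0.94, 0, 0], [1, 0.79, 0.94, 0, 0], [1, 0.79, 0.94, 0, 0]]])

```text
clock: 2.3
tcp_pos: [0.3869, 0.1118, 0.2821]
orientation: [0.0, 0.981, -0.193, -0.0]
ft_force: [-0.3, -0.3, 0.6]
gripper_width: 0.006
grip_force: 0.0
```

Emit:
arm_command(moves=[[[1, 0.79, 0.94, 0, 0], [1, 0.79, 0.94, 0, 0], [1, 0.79, 0.94, 0, 0], [1, 0.79, 0.94, 0, 0], [1, 0.79, 0.94, 0, 0], [1, 0.79, 0.94, 0, 0], [1, 0.79, 0.94, 0, 0]]])

```text
clock: 3.0
tcp_pos: [0.4629, -0.1211, 0.2815]
orientation: [0.0, 0.981, -0.192, -0.001]
ft_force: [0.9, 0.4, -0.8]
gripper_width: 0.006
grip_force: 0.0
```

Emit:
arm_command(moves=[[[1, 0, 0, 0, 0.7], [1, 0, 0, 0, 0.7], [1, 0, 0, 0, 0.7], [1, 0, 0, 0, 0.7], [1, 0, 0, 0, 0.7]]])

```text
clock: 3.5
tcp_pos: [0.4624, -0.1195, 0.2825]
orientation: [-0.0, 0.894, -0.449, -0.0]
ft_force: [-0.1, 0.3, 0.1]
gripper_width: 0.003
grip_force: 0.0
```

Emit:
arm_command(moves=[[[1, 0, 0, 0, 0.8], [1, 0, 0, 0, 0.8], [1, 0, 0, 0, 0.8], [1, 0, 0, 0, 0.8], [1, 0, 0, 0, 0.8], [1, 0, 0, 0, 0.8]]])

```text
clock: 4.1
tcp_pos: [0.4622, -0.1208, 0.2826]
orientation: [-0.0, 0.711, -0.703, 0.0]
ft_force: [-0.3, -0.2, 0.4]
gripper_width: 0.003
grip_force: 0.0
```

```bash
python3 - <<'E'
from h import *
Z=dict(chest=0,bare_foot=0,bare_corner=.078,shim=0,loupe=0,vial=0,frost_pot=0)
s=r.read_state();print(s["clock"],s["tcp_pos"],s["orientation"],s["qpos"],s["ft_force"])
c="wrist"
im=r.snapshot(c);cv2.imwrite(f"pics/{c}0.png",im)
for n,z in Z.items():
    for d in r.landmark_of(c,n)[:1]:
        v,u=d["location"];u*=640;v*=400
        print(c,n,round(d["p"],2),round(u),round(v),ray(c,u,v,z).round(4))
E
```

```text
4.1 [ 0.46224677 -0.12078205  0.28259235] [-8.93773098e-05  7.11467745e-01 -7.02718748e-01  1.01333394e-05] [ 8.53986542e-02  8.92174158e-02 -2.34527968e-01 -1.06097410e-04
 -1.24690179e+00 -7.29918663e-02] [-0.34235033 -0.24045351  0.42696132]
wrist shim 0.78 314 213 [ 0.4687 -0.0429  0.    ]
wrist loupe 0.9 207 119 [ 0.625  -0.1862  0.    ]
wrist vial 0.65 326 73 [ 0.4535 -0.2496  0.    ]
wrist frost_pot 0.82 272 44 [ 0.5263 -0.2844  0.    ]
```

View pics/wrist0.png

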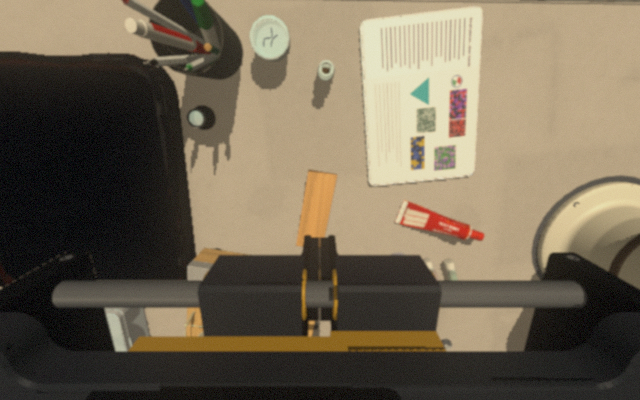

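The wrist view shows the shim's thick end at about (310..336,171), with the thin end hidden behind the fingers at about (296..326,247). A zoomed top crop will give the chest corners.

```bash
python3 - <<'E'
from h import *
im=cv2.imread("pics/top0.png")[145:265,200:380]
cv2.imwrite("pics/topcrop.png",cv2.resize(im,(792,528),interpolation=cv2.INTER_CUBIC))
im=cv2.imread("pics/wrist0.png")
hsv=cv2.cvtColor(im,cv2.COLOR_BGR2HSV)
m=cv2.inRange(hsv,(8,90,100),(22,255,255));m[:160]=0;m[243:]=0;m[:,:290]=0;m[:,345:]=0
ys,xs=np.where(m)
for v in range(168,243,8):
    x=xs[ys==v]; print(v,x.min() if len(x) else 0,x.max() if len(x) else 0)
box=cv2.boxPoints(cv2.minAreaRect(np.c_[xs,ys].astype(np.float32)));print(box)
for (u,v) in box: print(ray("wrist",u,v,.0135 if v<200 else 0.003).round(4))
E
```

```text
168 0 0
176 306 337
184 305 335
192 304 334
200 303 332
208 301 330
216 300 329
224 299 327
232 297 325
240 296 320
[[295.027   241.83783]
 [307.27023 168.37839]
 [337.59457 173.43243]
 [325.35135 246.89188]]
[0.5    0.0061 0.003 ]
[ 0.4791 -0.1179  0.0135]
[ 0.4342 -0.1107  0.0135]
[0.4503 0.0148 0.003 ]
```

View pics/topcrop.png

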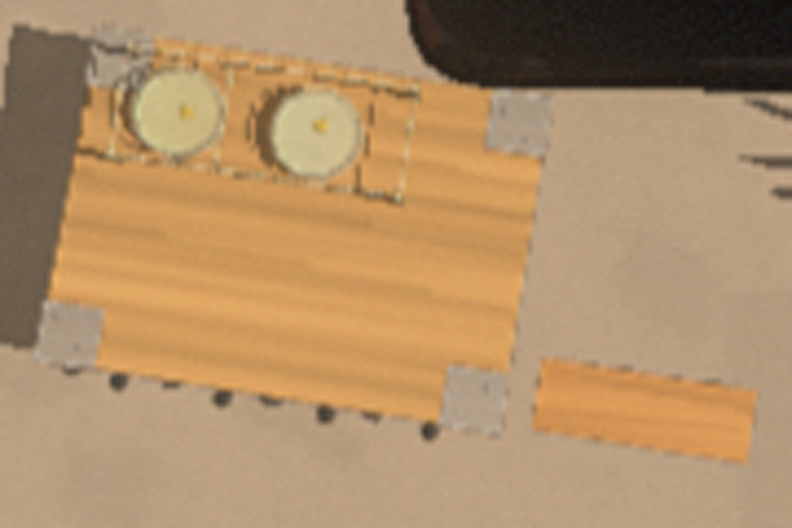

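The crop shows the steel plate centred at (475,400), the chest corners at (505,437), (36,362), (555,93) and (95,28), and the shim corners at (540,357), (533,432), (756,392) and (748,464).

```bash
python3 - <<'E'
from h import *
f=lambda p,z: ray("top",200+p[0]/4.4,145+p[1]/4.4,z)[:2]
NR,NL,FR,FL=[f(p,.078) for p in((505,437),(36,362),(555,93),(95,28))]
print("plate",f((475,400),.078).round(4)); print("corners",*[a.round(4) for a in (NR,NL,FR,FL)])
yv=(NL-NR+FL-FR);th=np.arctan2(-yv[0],yv[1]);xv=FR-NR+FL-NL;th2=np.arctan2(xv[1],xv[0]);print(np.degrees([th,th2]),np.linalg.norm(NL-NR),np.linalg.norm(FR-NR))
c=(NR+NL+FR+FL)/4
def R(t):return np.array([[np.cos(t),-np.sin(t)],[np.sin(t),np.cos(t)]])
print("foot",(c+R((th+th2)/2)@[-.077,-.112]).round(4))
A,B=f((540,357),.0015),f((533,432),.0015);C,D=f((756,392),.0135),f((748,464),.0135)
d=(A+B)/2-(C+D)/2;print("shim thin",((A+B)/2).round(4),"thick",((C+D)/2).round(4),np.degrees(np.arctan2(d[1],d[0])),np.linalg.norm(d))
E
```

```text
plate [0.4743 0.0532]
corners [0.4538 0.0366] [0.4963 0.2961] [0.6469 0.0078] [0.6843 0.2675]
[-8.74808616 -8.55947698] 0.2630132886957173 0.1951422026836762
foot [0.4774 0.0529]
shim thin [0.4767 0.0177] thick [ 0.4563 -0.1105] 80.9829213753638 0.12985819544003815
```

Emit:
arm_command(moves=[[[1, 0, 0, 0, 0.22], [1, 0, 0, 0, 0.22], [1, 0, 0, 0, 0.22]]])

```text
clock: 4.8
tcp_pos: [0.4621, -0.1219, 0.2825]
orientation: [-0.0, -0.647, 0.763, 0.0]
ft_force: [1.0, 0.5, -0.1]
gripper_width: 0.009
grip_force: 0.0
```

Emit:
arm_command(moves=[[[1, 0.1, 0.037, 1, 0], [1, 0.1, 0.037, 1, 0], [1, 0.1, 0.037, 1, 0], [1, 0.1, 0.037, 1, 0], [1, 0.1, 0.037, 1, 0], [1, 0.1, 0.037, 1, 0]]])

```text
clock: 5.4
tcp_pos: [0.4521, -0.1406, 0.083]
orientation: [-0.001, -0.647, 0.763, -0.0]
ft_force: [-0.2, -0.4, 0.6]
gripper_width: 0.007
grip_force: 0.0
```

Emit:
arm_command(moves=[[[1, 0, 0, 0.2, 0], [1, 0, 0, 0.3, 0], [1, 0, 0, 0.38, 0], [1, 0, 0, 0.38, 0], [1, 0, 0, 0.38, 0]]])

```text
clock: 5.9
tcp_pos: [0.4541, -0.1403, 0.0089]
orientation: [0.002, -0.647, 0.763, -0.002]
ft_force: [0.2, -0.1, 0.4]
gripper_width: 0.001
grip_force: 0.0
```

```bash
python3 - <<'E'
from h import *
s=r.read_state();print(s["clock"],s["tcp_pos"],s["orientation"],s["ft_force"])
im=r.snapshot("side");cv2.imwrite("pics/s1.png",im)
im2=r.snapshot("top");cv2.imwrite("pics/t1.png",im2)
cv2.imwrite("pics/c1.png",np.vstack([cv2.resize(im[150:350,220:440],(440,400))[:300],cv2.resize(im2[145:295,220:440],(440,300))]))
E
```

```text
5.9 [ 0.45408453 -0.14027424  0.00890716] [ 0.00185552 -0.64667372  0.76276245 -0.00176037] [ 0.15301327 -0.06709243  0.41996139]
```

View pics/c1.png

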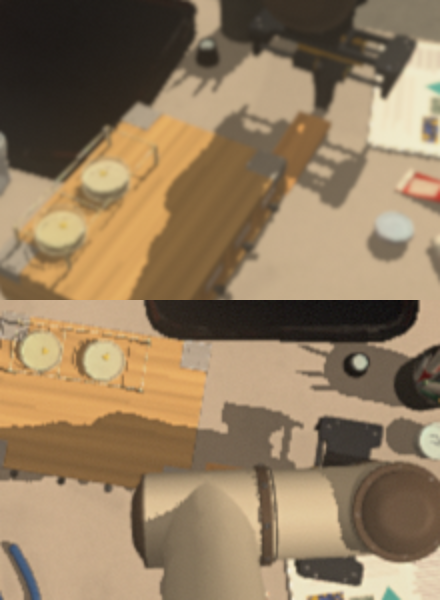

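The fingers stand square behind the thick end of the shim and nothing has been disturbed. I'll start pushing gently.

Emit:
arm_command(moves=[[[1, -0.03, 0, 0.012, 0], [1, -0.06, 0, 0.015, 0], [1, -0.08, 0, 0.015, 0], [1, -0.1, 0, 0.015, 0], [1, -0.12, 0, 0.015, 0], [1, -0.14, 0, 0.015, 0], [1, -0.16, 0, 0.015, 0], [1, -0.18, 0, 0.015, 0]]])

```text
clock: 6.8
tcp_pos: [0.4574, -0.1046, 0.0036]
orientation: [-0.0, -0.646, 0.763, 0.0]
ft_force: [-0.5, -0.6, 0.2]
gripper_width: 0.004
grip_force: 0.3
```

Emit:
arm_command(moves=[[[1, -0.03, 0, 0, 0], [1, -0.055, 0, 0, 0], [1, -0.08, 0, 0, 0], [1, -0.1, 0, 0, 0], [1, -0.115, 0, 0, 0], [1, -0.12, 0, 0, 0], [1, -0.12, 0, 0, 0]]])

```text
clock: 7.5
tcp_pos: [0.4614, -0.081, 0.0035]
orientation: [0.0, -0.646, 0.763, -0.0]
ft_force: [0.4, 0.1, 0.2]
gripper_width: 0.005
grip_force: 0.0
```

```bash
python3 - <<'E'
from h import *
F=[]
for i in range(4):
    im=r.snapshot("side");s=r.read_state();F.append(s["ft_force"])
print(s["clock"],s["tcp_pos"],np.round(F,2))
wi=r.snapshot("wrist")
cv2.imwrite("pics/c2.png",np.hstack([cv2.resize(im[190:290,280:420],(560,400),interpolation=cv2.INTER_CUBIC)]))
E
```

```text
7.7 [ 0.46140534 -0.08125206  0.00354253] [[ 0.9   0.28  0.01]
 [-0.53  0.31 -0.33]
 [-0.41 -0.31 -0.8 ]
 [-0.06 -0.21  0.54]]
```

View pics/c2.png

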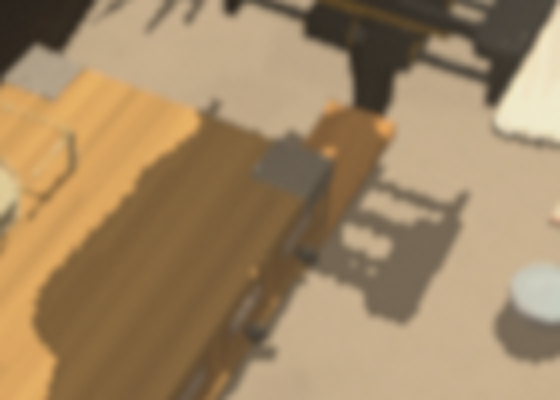

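The shim is moving straight, with its thin end now reaching the foot. I'll continue in small steps and watch ft_y.

Emit:
arm_command(moves=[[[1, -0.01, 0, 0, 0], [1, -0.02, 0, 0, 0], [1, -0.03, 0, 0, 0], [1, -0.04, 0, 0, 0], [1, -0.05, 0, 0, 0]]])

```text
clock: 8.25
tcp_pos: [0.4631, -0.0711, 0.0035]
orientation: [-0.0, -0.646, 0.763, 0.0]
ft_force: [0.7, 0.5, 0.5]
gripper_width: 0.005
grip_force: 0.1
```

Emit:
arm_command(moves=[[[1, -0.01, 0, 0, 0], [1, -0.02, 0, 0, 0], [1, -0.03, 0, 0, 0]]])

```text
clock: 8.55
tcp_pos: [0.464, -0.0652, 0.0035]
orientation: [-0.0, -0.646, 0.763, 0.0]
ft_force: [0.3, -0.4, -0.7]
gripper_width: 0.005
grip_force: 0.1
```

```bash
cat > f.py <<'E'
from h import *
F=[]
for i in range(4):
    im=r.snapshot("side");s=r.read_state();F.append(s["ft_force"])
print(s["clock"],s["tcp_pos"],np.mean(F,0).round(2))
E
python3 f.py
```

```text
8.75 [ 0.46410172 -0.06532084  0.00357492] [-0.15 -0.1   0.12]
```

Emit:
arm_command(moves=[[[1, -0.01, 0, 0, 0], [1, -0.02, 0, 0, 0], [1, -0.02, 0, 0, 0]]])

```text
clock: 9.05
tcp_pos: [0.4648, -0.0613, 0.0036]
orientation: [0.0, -0.646, 0.763, -0.0]
ft_force: [1.2, -0.7, 1.0]
gripper_width: 0.007
grip_force: 0.0
```

Emit:
arm_command(moves=[[[1, -0.01, 0, 0, 0], [1, -0.02, 0, 0, 0], [1, -0.02, 0, 0, 0]]])

```text
clock: 9.35
tcp_pos: [0.4655, -0.0573, 0.0036]
orientation: [0.0, -0.646, 0.763, -0.0]
ft_force: [-0.0, -0.2, -0.0]
gripper_width: 0.005
grip_force: 0.0
```

```bash
python3 f.py
```

```text
9.55 [ 0.46538311 -0.05748308  0.00354801] [-0.12  0.27  0.17]
```

Emit:
arm_command(moves=[[[1, -0.01, 0, 0, 0], [1, -0.02, 0, 0, 0], [1, -0.02, 0, 0, 0]]])

```text
clock: 9.85
tcp_pos: [0.4661, -0.0534, 0.0036]
orientation: [0.0, -0.646, 0.763, -0.0]
ft_force: [-0.6, -0.1, 0.4]
gripper_width: 0.007
grip_force: 0.0
```

Emit:
arm_command(moves=[[[1, -0.01, 0, 0, 0], [1, -0.02, 0, 0, 0], [1, -0.02, 0, 0, 0]]])

```text
clock: 10.15
tcp_pos: [0.4666, -0.0495, 0.0035]
orientation: [-0.0, -0.646, 0.763, 0.0]
ft_force: [-0.3, 0.1, 0.2]
gripper_width: 0.003
grip_force: 0.2
```

```bash
python3 f.py
```

```text
10.35 [ 0.46669866 -0.04955634  0.00354597] [-0.12 -0.14  0.23]
```

Emit:
arm_command(moves=[[[1, -0.01, 0, 0, 0], [1, -0.02, 0, 0, 0], [1, -0.02, 0, 0, 0]]])

```text
clock: 10.65
tcp_pos: [0.4669, -0.0458, 0.0035]
orientation: [-0.0, -0.646, 0.763, 0.0]
ft_force: [-1.8, -3.1, 2.3]
gripper_width: 0.004
grip_force: 1.5
```

```bash
python3 f.py
```

```text
10.85 [ 0.466979   -0.04577985  0.003515  ] [-0.9  -2.89  1.85]
```

Emit:
arm_command(moves=[[[1, -0.01, 0, 0, 0], [1, -0.015, 0, 0, 0], [1, -0.015, 0, 0, 0]]])

```text
clock: 11.15
tcp_pos: [0.4672, -0.0433, 0.0035]
orientation: [-0.001, -0.646, 0.763, 0.0]
ft_force: [-1.4, -4.7, 2.5]
gripper_width: 0.004
grip_force: 3.2
```

```bash
python3 f.py
```

```text
11.35 [ 0.46722969 -0.0433208   0.00349666] [-1.16 -6.54  2.12]
```

Contact came at about 3 N, and the last step took it to about 6 N, so I stop pushing here. I'll back off and check the chest.

Emit:
arm_command(moves=[[[1, 0.03, 0, 0, 0], [1, 0.1, 0, 0, 0], [1, 0.15, 0, 0, 0], [1, 0.15, 0, -0.2, 0], [1, 0.15, 0, -0.4, 0], [1, 0.15, 0, -0.6, 0], [1, 0.15, 0, -0.8, 0], [1, 0.15, 0, -0.8, 0]]])

```text
clock: 12.15
tcp_pos: [0.4668, -0.0727, 0.1693]
orientation: [0.006, -0.646, 0.763, -0.004]
ft_force: [0.7, -0.2, -0.3]
gripper_width: 0.008
grip_force: 0.0
```

```bash
python3 - <<'E'
from h import *
s=r.read_state();print(s["clock"],s["tcp_pos"],s["ft_force"])
a0=cv2.imread("pics/side0.png");a=r.snapshot("side")
t0=cv2.imread("pics/top0.png");t=r.snapshot("top")
cv2.imwrite("pics/s3.png",a);cv2.imwrite("pics/t3.png",t)
g=lambda i:cv2.cvtColor(i,cv2.COLOR_BGR2GRAY)
for nm,p,q,(x0,y0,x1,y1) in(("side NL corner",a0,a,(215,265,260,310)),("dish",a0,a,(228,250,266,282)),("side fixed pliers",a0,a,(360,330,470,380)),("topNL",t0,t,(205,210,235,245)),("topFL",t0,t,(210,150,250,185)),("sideNR",a0,a,(335,220,368,252)),("topFixed",t0,t,(205,262,250,340))):
    P=g(q)[y0-6:y1+6,x0-6:x1+6]
    m=cv2.matchTemplate(P,g(p)[y0:y1,x0:x1],cv2.TM_CCOEFF_NORMED);_,mx,_,l=cv2.minMaxLoc(m)
    sh=cv2.phaseCorrelate(np.float64(g(p)[y0:y1,x0:x1]),np.float64(g(q)[y0:y1,x0:x1]))
    print(nm,round(mx,3),l[0]-6,l[1]-6,np.round(sh[0],2),round(sh[1],2))
cv2.imwrite("pics/c3.png",np.hstack([cv2.resize(a[180:330,210:410],(400,300)),cv2.resize(a0[180:330,210:410],(400,300))]))
E
```

```text
12.15 [ 0.46675647 -0.0726758   0.16933663] [ 0.69886324 -0.22897806 -0.32925082]
side NL corner 0.97 0 0 [0.33 0.5 ] 0.87
dish 0.993 0 0 [-0.17  0.05] 0.97
side fixed pliers 1.0 0 0 [0.02 0.  ] 1.0
topNL 0.386 0 0 [-0.31  0.2 ] 0.44
topFL 0.984 0 0 [-0.02 -0.17] 0.98
sideNR 0.402 -2 4 [0.18 0.09] 0.65
topFixed 0.655 0 0 [ 0.56 -0.07] 0.52
```

View pics/c3.png

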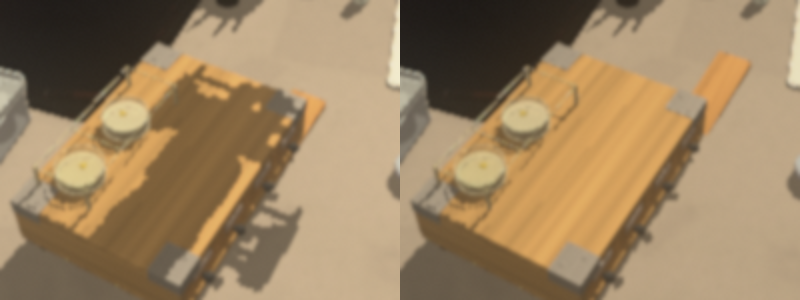

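The chest has moved by under half a pixel and the shim sits under the foot. Next I'll go above the plate and come down on it.

Emit:
arm_command(moves=[[[1, -0.2, 0.03, 0, 0], [1, -0.4, 0.05, 0, 0], [1, -0.63, 0.066, 0, 0], [1, -0.63, 0.066, 0.15, 0], [1, -0.63, 0.066, 0.3, 0], [1, -0.63, 0.066, 0.4, 0], [1, -0.63, 0.066, 0.4, 0], [1, -0.63, 0.066, 0.4, 0]]])

```text
clock: 13.05
tcp_pos: [0.4699, 0.0536, 0.0824]
orientation: [-0.002, -0.646, 0.763, 0.0]
ft_force: [0.3, 0.9, 0.3]
gripper_width: 0.004
grip_force: 0.0
```

```bash
python3 f.py
```

```text
13.25 [0.47091155 0.05405341 0.08403935] [-0.    0.22  0.02]
```

Emit:
arm_command(moves=[[[1, 0, -0.018, 0.01, 0], [1, 0, -0.018, 0.02, 0], [1, 0, -0.018, 0.025, 0], [1, 0, -0.018, 0.025, 0]]])

```text
clock: 13.65
tcp_pos: [0.4741, 0.0535, 0.0784]
orientation: [-0.0, -0.646, 0.763, 0.0]
ft_force: [0.1, 0.1, -0.5]
gripper_width: 0.004
grip_force: 0.0
```

Emit:
arm_command(moves=[[[1, 0, 0, 0.005, 0], [1, 0, 0, 0.005, 0]]])

```text
clock: 13.85
tcp_pos: [0.4742, 0.0535, 0.0782]
orientation: [-0.0, -0.646, 0.763, -0.0]
ft_force: [-1.3, 0.1, 5.8]
gripper_width: 0.003
grip_force: 2.7
```

```bash
python3 f.py
```

```text
14.05 [0.47420962 0.05349536 0.07825089] [-1.81 -0.1   5.66]
```

At 5.7 N the corner holds at z = 78.2 mm, so it doesn't rock. I'll press more firmly and confirm.

Emit:
arm_command(moves=[[[1, 0, 0, 0.003, 0], [1, 0, 0, 0.005, 0], [1, 0, 0, 0.005, 0], [1, 0, 0, 0.005, 0]]])

```text
clock: 14.45
tcp_pos: [0.4742, 0.0535, 0.0781]
orientation: [-0.0, -0.646, 0.763, -0.0]
ft_force: [-4.6, -0.8, 11.5]
gripper_width: 0.006
grip_force: 5.8
```

```bash
python3 f.py; python3 - <<'E'
from h import *
a=r.snapshot("side"); a0=cv2.imread("pics/side0.png")
cv2.imwrite("pics/c4.png",np.hstack([cv2.resize(a[180:330,210:410],(400,300)),cv2.resize(a0[180:330,210:410],(400,300))]))
g=lambda i:np.float64(cv2.cvtColor(i,cv2.COLOR_BGR2GRAY))
for (x0,y0,x1,y1) in((215,265,260,310),(228,250,266,282),(255,225,290,255)): print(cv2.phaseCorrelate(g(a0)[y0:y1,x0:x1],g(a)[y0:y1,x0:x1]))
E
```

```text
14.65 [0.47422662 0.05346727 0.07812661] [-4.08  0.21 11.26]
((0.42378321891858306, 0.5055621416266618), 1.0047766115262164)
((-0.14473655085703285, 0.017698837828826086), 0.9605138475853787)
((-0.0004849834639912842, 0.10315924507338536), 0.9144342503179284)
```

View pics/c4.png

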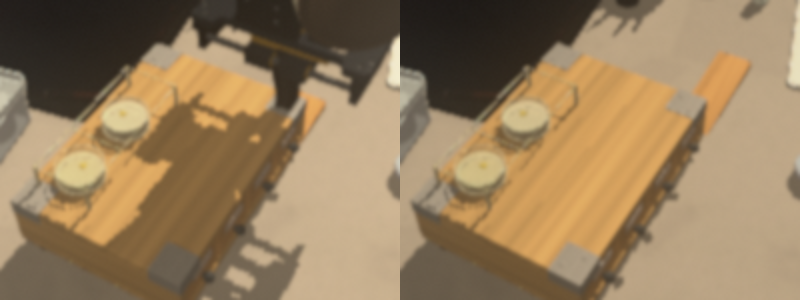

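The fingertip presses on the plate at 11 N, the corner holds level at 78.1 mm, and the dishes have not moved. I'm handing in.

```bash
python3 -c "
from plant import r
print(r.hand_in())"
```

```text
the job is handed in; nothing more can be done
None
```

The job is handed in: the shim is under the bare foot and the chest held level without rocking under an 11 N press on the corner plate; the shim push briefly reached about 6.5 N, but the chest moved no more than about 1 mm in the pictures.

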